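# Make up the wine-saver kit and the pricing kit

## Task

Make up two kits from the stock in front of the trays. In the three-compartment tray stand the vacuum pump in the wide end compartment, the bottle stopper in the middle one and the pourer in the narrow end one; in the two-compartment tray stand the label roll and the slate price tag, one in each compartment, either way round. Everything must stand upright and flat on the compartment floors, and the glass, the bell and the champagne cork stay where they are.

Things in the scene. Friction and masses are not known exactly. Their poses are not given: they have to be found in the camera images.
- saver_tray: Fixed dark-wood tray with three felt-floored compartments in a row. 92 (x) by 224 mm (y), walls 6 mm thick and 16 mm high, compartment floors 6 mm above the counter. Origin: centre of underside; x across the row (away from the robot at yaw 0), y along it, z up. Compartments are 80 mm along x, centred at x=0; along y: wide end 80 mm, centre y=+66; middle 60 mm, y=-10; narrow end 60 mm, y=-76.
- pricing_tray: Fixed dark-wood tray with two equal felt-floored compartments. 102 (x) by 198 mm (y), walls 6 mm thick and 16 mm high, compartment floors 6 mm above the counter. Origin: centre of underside; axes as for the other tray. Compartments are 90 x 90 mm, centred at x=0, y=+48 and y=-48 mm.
- pump: Vacuum pump: standing white cylinder, 48 mm wide up to 78 mm high, then a 20 mm neck (86 to 99 mm) and on top a black mushroom knob, 52 mm across, 99 to 120 mm high, fixed to the body and good to grip. About 0.11 kg. Origin: centre of underside, z up along its axis.
- stopper: Bottle stopper standing on its pale metal ball knob (35 mm across, 0 to 30 mm high), its black 20 mm thick plug pointing up (30 to 58 mm high). Height 58 mm, about 0.06 kg. Origin: centre of the underside, z up.
- pourer: Bottle pourer standing on its black stopper part (24 mm wide, 0 to 33 mm high), with a bent steel spout 8 mm thick rising to 81 mm; the spout bends in its own y-z plane. About 0.03 kg. Origin: under the middle of its 25 x 29 mm outline, on the underside; the black part is centred at x = 0, y = +2 mm and can be gripped across x. z up.
- label_roll: Roll of white shelf labels standing on its end: 61 mm across, 42 mm high, its small core hole facing up (grip it across the outside; the hole is not open to fingers). About 0.14 kg. It stands in the stock row between the trays and the robot (another roll far to the right, behind the cork puller, is fixed and no part of the job). Origin: centre of the underside, z up.
- tag: Slate price tag: oak foot 22 mm (x) by 66 mm (y), 14 mm high, with a dark slate standing up in it, 8 mm thick (x from -3 to +5 mm), 60 mm wide, up to 56 mm high. About 0.05 kg. Origin: centre of the foot's underside, z up.
- glass: Empty tasting glass, 65 mm across, 155 mm high, left of the work; a bystander to leave alone. Origin: centre of the underside of its foot.
- bell: Counter bell, a brass dome on a black base, 76 mm across, 54 mm high, just beyond the trays (not the fixed one far right); a bystander to leave alone. Origin: centre of the underside.
- champagne_cork: Mushroom-shaped champagne cork standing upright, 34 mm across, 47 mm high, right of the work; a bystander to leave alone. Origin: centre of the underside.

How it is judged (in metres and radians):
At the end, for the whole second after the job is handed in: Off compartment centre at most (x, y): pump in wide end 19, 19 mm; stopper in middle 26, 17; pourer in narrow end 30, 20; roll in one of the two-compartment tray 19, 19; tag in its other 34, 34. All stand within 4 mm of the 6 mm high floor, lean under 0.10 rad, released and at rest (x of pump in the frame of saver_tray between -0.019 and 0.019 m and y of pump in the frame of saver_tray between 0.047 and 0.085 m and x of stopper in the frame of saver_tray between -0.026 and 0.026 m and y of stopper in the frame of saver_tray between -0.027 and 0.007 m and x of pourer in the frame of saver_tray between -0.03 and 0.03 m and y of pourer in the frame of saver_tray between -0.096 and -0.056 m and ((x of label_roll in the frame of pricing_tray between -0.019 and 0.019 m and y of label_roll in the frame of pricing_tray between 0.029 and 0.067 m and x of tag in the frame of pricing_tray between -0.034 and 0.034 m and y of tag in the frame of pricing_tray between -0.082 and -0.014 m) or (x of label_roll in the frame of pricing_tray between -0.019 and 0.019 m and y of label_roll in the frame of pricing_tray between -0.067 and -0.029 m and x of tag in the frame of pricing_tray between -0.034 and 0.034 m and y of tag in the frame of pricing_tray between 0.014 and 0.082 m)) and z of each of pump, stopper, pourer in the frame of saver_tray below 0.01 m and angle between each of pump, stopper, pourer, label_roll, tag's own z axis and vertical below 0.1 rad and linear speed of each of pump, stopper, pourer, label_roll, tag below 0.02 m/s and z of each of label_roll, tag in the frame of pricing_tray below 0.01 m); the robot touches nothing.
It fails at once if the glass is pushed more than 20 mm from its place (distance of glass from where it was at the start of the episode above 0.02 m).
It fails at once if the bell is pushed more than 20 mm from its place (distance of bell from where it was at the start of the episode above 0.02 m).
It fails at once if the champagne cork is pushed more than 20 mm from its place (distance of champagne_cork from where it was at the start of the episode above 0.02 m).
It also fails if it takes over 136 s, if anything falls off the work surface, if the arm or the gripper's body presses on something with over 40 N, if the wrist force passes 120 N, or if a joint passes its speed limit or range.

## Robot

A 6-joint arm with a two-finger parallel gripper is mounted at the origin on a cart in front of the work surface, level with it; the furniture and walls round the work are solid. World frame = base frame: x ahead of the robot, y to its left, z up, the work surface at z = 0. Lengths are in mm, angles in rad, forces in N, time in s.
With the tool pointing down it reaches from about 350 to 975 mm from the base axis. Payload 7.1 kg.
Tool frame: the origin (TCP) lies midway between the tips of the shut fingers; the grasp point (between the pads) lies 19 mm behind it (ctrl.grip_depth is the distance from the TCP to the grasp point, in mm); z points along the fingers, y is the line along which they close (so a half turn about z gives the same grasp; the last joint's range is limited). The gripper opens to 88 mm and grips with 3 to 60 N. Pads are 20 mm wide; open, the fingers measure 115 mm over their backs; the gripper's body (75 mm by 178 mm) begins 61 mm behind the grasp point.
Start: joints at [1.175, 0.423, 1.63, -0, 1.089, -0.019], TCP at [229.934, 581.15, 222.675] pointing down, gripper open.
Joint ranges: [-3, 3], [-0.9, 2.11], [0.09, 2.58], [-1.31, 4.45], [0.11, 2.69], [-2.54, 2.54]. Speed limits (rad/s): [2.39, 2.39, 3.01, 3.14, 3.14, 3.14].

## Interface

Orientations are given as a rotation vector (axis times angle).
In Python, from workcell import ctrl, cams gives the robot as it stands.
- The arm moves only by the tool move_arm, never from a script. Its argument "steps" is a list of rows, each a list of 3 entries, a list of its own where there are three numbers: the shift along the tool's x, y, z in units of 25 mm (1.0 is 25 mm), then the turn about the tool's z in units of 5 degrees (1.0 is 5 degrees), then the closure, from 0 (fully open) to 1 (shut). A call has 1 to 20 rows; each row shifts and turns the commanded pose from where the row before left it, along the tool's axes as they then stand; what a row does not reach is not made up. A row lasts 1/12 s, in which the tool goes at most 41.7 mm and 7.16 degrees, less where a joint would pass 70% of its speed; a pose out of reach is approached as far as the arm can. A call is refused whole if a number of a shift passes 1 or a number of a turn 1, either way. A call with a gripper value outside its range is refused whole. The fingers move at their own pace and stop on an object; the grip force is fixed at half the most. Time passes only in rows, so rows that do not move let the fingers close. It gives the time, the measured TCP pose, the force, the opening and the grip force at its end, in the units of the state.
- ctrl.get_obs(): the state, without advancing time (a new reading comes with each control period).
- cams.get_image(name): name is "scene" or "top"; returns a dict with "image" (420x560x3 uint8, red, green, blue), "camera_matrix" (3x3 intrinsics, pixels), "k1" (the pictures are not rectified: a ray, as slopes to the right and down, at radius r is drawn at 1 + k1 r^2 times it, then the intrinsics apply), "xyz" and "rotation" of the camera in the world. Camera axes: x right, y down, z forward; pixel columns grow to the right and rows downward; lengths in mm; the calibration is good to about 2 mm. A picture is of the moment at which its call begins. There is no depth.
- ctrl.close_job(): hands the job in; it is judged then, once.
Trained networks look in the newest picture that a camera, given by its name, has taken for a name from the list of things; names that differ only in an ending like _2 or _b are one class to them, and where a whole thing is asked for, a point or a joint stands for the part that bears it (a point fixed in the world has none). Each returns a list of dicts, best first, with "p" (0 to 1); they miss things now and then, are a little off and sometimes report something else, mostly with a low value. They report only what shows in the picture. A call takes as long as a camera call.
- cams.boxes_of(camera, thing): "rect" ([centre column, centre row, width, height] in pixels, round what is visible of it).
- cams.cut_out(camera, thing): "pixels" (420x560 bool, what is visible of it) and "rect" ([centre column, centre row, width, height] in pixels, round what is visible of it).
The state is a dict: "t": time; "qpos": joint angles; "qvel": joint speeds; "joint_torque": joint torques, N m; "ee_pos": TCP position; "orientation": TCP orientation; "ft_force": force on the tool from outside, world axes, zero at the start; "moment": the same for the moment, N m; "width": finger opening in mm; "grasp_force": force on a finger pad.
Only numpy, scipy, OpenCV 4.12 (cv2) and the standard library are available. Lean on these libraries where they do the work, as an engineer would, in place of code of your own. Each camera call takes 0.05 s, during which the arm holds its last target. There are 200 camera calls.

## Working session

There is one attempt and no reset: what is moved stays moved. The work goes in short steps, Python scripts to look and compute and a tool call to move; the robot and the scene stay as the last step left them, time stands still between calls to the robot, and variables do not carry over. Pictures are saved under pics/ and viewed, at most 14 in all, crops included, and the job is handed in when it is done.

Besides the shell and the picture viewer there is one more tool, called by a JSON object that holds its "name" and its "arguments". move_arm: Moves the arm, as the interface text tells. Its arguments: {"type":"object","properties":{"steps":{"type":"array"}},"required":["steps"]}

```bash
mkdir -p pics; ls; cat > h.py <<'E'
import numpy as np, cv2
from workcell import ctrl, cams
def ray(im,uv):
    K=np.array(im["camera_matrix"]);k1=im["k1"]
    xd=(uv[0]-K[0,2])/K[0,0];yd=(uv[1]-K[1,2])/K[1,1]
    p=cv2.undistortPoints(np.array([[[float(uv[0]),float(uv[1])]]]),K,np.array([k1,0,0,0,0.]))[0,0]
    R=np.array(im["rotation"]);
    if R.size==3: R=cv2.Rodrigues(R.reshape(3,1).astype(float))[0]
    return np.array(im["xyz"],float),R@np.array([p[0],p[1],1.])
def at(im,uv,z):
    o,d=ray(im,uv);return o+d*(z-o[2])/d[2]
def proj(im,P):
    K=np.array(im["camera_matrix"]);R=np.array(im["rotation"])
    if R.size==3: R=cv2.Rodrigues(R.reshape(3,1).astype(float))[0]
    c=R.T@(np.array(P,float)-np.array(im["xyz"]));s=c[:2]/c[2];s=s*(1+im["k1"]*(s@s))
    return K[0,0]*s[0]+K[0,2],K[1,1]*s[1]+K[1,2]
E
python3 - <<'E'
from h import *
for c in ("top","scene"):
    im=cams.get_image(c);cv2.imwrite(f"pics/{c}0.png",im["image"][:,:,::-1])
    print(c,im["xyz"],np.round(im["rotation"],3).tolist(),np.round(im["camera_matrix"],1).tolist(),im["k1"])
    for n in "saver_tray pricing_tray pump stopper pourer label_roll tag glass bell champagne_cork".split():
        for b in cams.boxes_of(c,n)[:3]: print(n,round(b["p"],2),np.round(b["rect"],1),np.round(at(im,b["rect"][:2],0),0)[:2])
print(ctrl.get_obs())
E
```

```text
pics
top [ 455.71611202   15.72341361 1326.8495549 ] [-2.166, 2.165, -0.093] [[435.8, 0.0, 283.8], [0.0, 435.8, 207.9], [0.0, 0.0, 1.0]] -0.0889956348873755
saver_tray 0.63 [342.  198.8  76.7  45.5] [ 614. -146.]
pricing_tray 0.85 [243.6 196.   65.2  41. ] [623. 156.]
pump 0.95 [399.9 273.4  19.7  16.9] [ 387. -320.]
stopper 0.73 [399.3 271.7  29.   18.4] [ 392. -318.]
stopper 0.68 [199.6 269.2  11.8  10.9] [399. 288.]
stopper 0.63 [147.8 206.2  38.3  26.5] [591. 454.]
label_roll 0.91 [350.  265.4  25.   18.4] [ 411. -168.]
label_roll 0.35 [201.2 268.1  11.6  12.6] [402. 283.]
tag 0.49 [239.2 271.6  24.3  12.9] [392. 167.]
glass 0.79 [148.6 206.3  37.2  24.2] [591. 451.]
glass 0.58 [305.2 151.1  22.6  23.9] [763. -34.]
bell 0.89 [305.1 148.4  22.5  25.1] [772. -34.]
scene [-185.13964349 -744.16317632  602.49615402] [-1.951, 0.782, -0.488] [[380.1, 0.0, 281.6], [0.0, 380.1, 209.3], [0.0, 0.0, 1.0]] 0.024654817708809767
saver_tray 0.69 [334.2 230.4  65.3  43.7] [ 626. -154.]
pricing_tray 0.89 [266.4 199.4  59.1  28.9] [614. 140.]
pump 0.9 [323.3 268.6  27.6  47.3] [ 456. -255.]
stopper
[... 336 characters left out ...]
. -18.]
{'t': 1.1, 'qpos': array([ 1.17501743e+00,  4.23081935e-01,  1.62988656e+00, -3.00222905e-05,
        1.08858919e+00, -1.89782639e-02]), 'qvel': array([-2.49583965e-04, -7.20025474e-04,  9.06459551e-05,  3.50152865e-04,
        1.76828335e-03, -9.37638636e-04]), 'joint_torque': array([ 2.47853023e-05, -5.44597435e+01, -2.74042583e+01,  6.45205448e-02,
        1.68720743e-02,  1.34281927e-05]), 'ee_pos': array([229.9369918 , 581.16251856, 222.69164146]), 'orientation': array([5.88354134e-01, 3.08597392e+00, 4.51434601e-05]), 'ft_force': array([0.61889723, 0.04106839, 0.42973429]), 'moment': array([-0.00266527, -0.00345878, -0.03434075]), 'grasp_force': 0.0, 'width': 87.84128390810373}
```

```bash
python3 - <<'E'
import cv2
a=cv2.imread("pics/top0.png")[135:315,180:430];cv2.imwrite("pics/top0c.png",cv2.resize(a,None,fx=3.2,fy=3.2,interpolation=cv2.INTER_CUBIC))
a=cv2.imread("pics/scene0.png")[150:330,175:425];cv2.imwrite("pics/scene0c.png",cv2.resize(a,None,fx=3.2,fy=3.2,interpolation=cv2.INTER_CUBIC))
E
```

```text
(no output)
```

View pics/top0c.png

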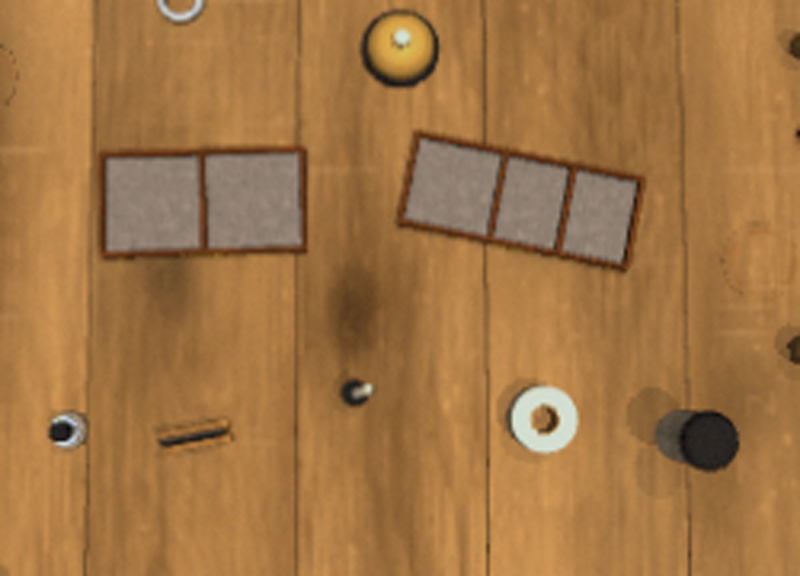

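View pics/scene0c.png

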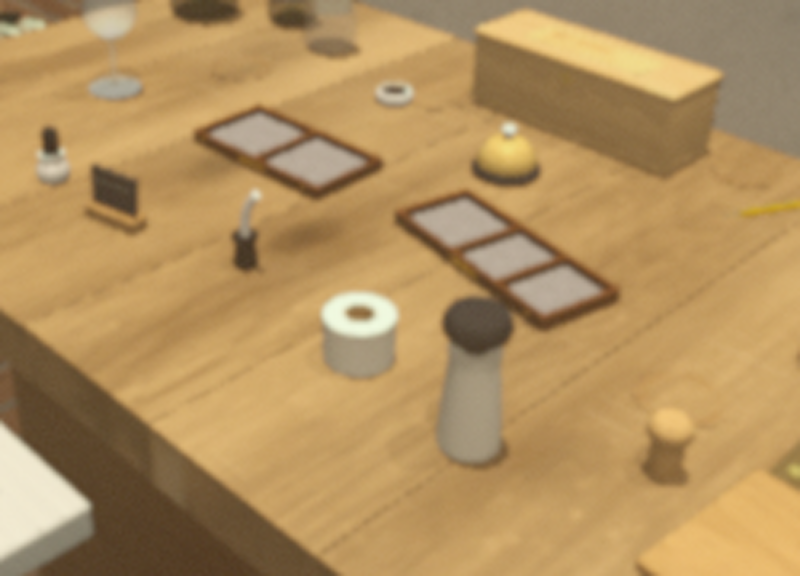

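```bash
python3 - <<'E'
from h import *
im=cams.get_image("top");sc=cams.get_image("scene")
def P(x,y,z): return at(im,(180+(x+.5)/3.2-.5,135+(y+.5)/3.2-.5),z)
for n,cs in dict(saver=[(416,133),(643,178),(627,270),(399,223)],pricing=[(101,154),(306,149),(306,250),(103,257)]).items():
    w=np.array([P(*c,16)[:2] for c in cs],np.float32);(c,s,a)=cv2.minAreaRect(w)
    d=(w[0]-w[1]+w[3]-w[2]);print(n,w.mean(0),c,s,"yaw",np.degrees(np.arctan2(-d[0],d[1])))
for n,c in dict(pump=(709,440,112),roll=(544,419,42),pourer=(354,392,33),spouttip=(368,388,78),plug=(63,431,58),knob=(69,430,17),tagA=(160,440,56),tagB=(229,427,56),footA=(158,432,14),footB=(233,434,14),cork=(797,350,40)).items():
    w=P(*c);print(n,w.round(1)[:2],"scene",np.round(proj(sc,w),1))
for n,z in dict(saver_tray=16,pricing_tray=16,pump=112,stopper=20,pourer=30,label_roll=42,tag=30).items():
  for c,I in (("top",im),("scene",sc)):
    for m in cams.cut_out(c,n)[:2]:
        k,_=cv2.findContours(m["pixels"].astype(np.uint8),0,1)
        if not k: continue
        k=max(k,key=cv2.contourArea)[:,0]
        w=np.array([at(I,p,z)[:2] for p in k],np.float32);r=cv2.minAreaRect(w)
        print(n,c,round(m["p"],2),np.round(m["rect"],1),"rect",np.round(r[0],1),np.round(r[1],1),round(r[2],1))
E
```

```text
saver [ 616.5431  -146.08948] (616.1725463867188, -145.9597930908203) (220.36846923828125, 89.22885131835938) yaw -11.494527
pricing [615.12823 154.86578] (614.5513305664062, 154.74029541015625) (98.68697357177734, 195.84608459472656) yaw 1.6618536
pump [ 396.  -295.4] scene [323.2 247.9]
roll [ 412.2 -161.6] scene [286.4 246.7]
pourer [436.7  12.4] scene [250.9 222. ]
spouttip [440.9   0. ] scene [254.4 209.6]
plug [400.9 276.7] scene [190.7 189.6]
knob [400.1 279.5] scene [191.2 200.4]
tagA [393.2 188.3] scene [204.1 199.7]
tagB [405.2 125.7] scene [219.  205.4]
footA [398.6 196. ] scene [205.2 210. ]
footB [397.  125.5] scene [217.7 218.1]
cork [ 474.7 -397.9] scene [376.5 278.8]
saver_tray top 0.85 [342.  196.7  75.4  46.5] rect [ 617.2 -144.7] [226.6  95.5] 77.0
saver_tray top 0.45 [351.2 265.9  26.2  20.9] rect [ 413.1 -163.2] [66.  59.5] 89.9
saver_tray scene 0.95 [335.4 230.6  68.6  48.7] rect [ 605.7 -157.2] [237.5 107.5] 78.3
pricing_tray top 0.96 [241.9 196.7  67.1  38.6] rect [617.1 157.5] [102.9 198.6] 1.8
pricing_tray scene 0.56 [264.9 198.9  60.2  29.8] rect [601.8 140
[... 535 characters left out ...]
4  10.    4.9] rect [437.4  12.1] [22.9 22.9] 56.2
pourer scene 0.7 [252.2 223.8   6.1  17.3] rect [429.9   3.8] [92.6 17.6] 50.2
label_roll top 0.91 [349.9 265.6  19.8  18.6] rect [ 412.5 -159.6] [63.9 56.1] 44.8
label_roll scene 0.85 [288.9 255.4  24.1  29.1] rect [ 390.7 -186.2] [110.5  57.6] 46.5
label_roll scene 0.27 [323.2 268.5  23.5  49. ] rect [ 420.8 -281.9] [211.   59.7] 40.7
tag top 0.7 [350.  267.   24.   20.3] rect [ 412.9 -160.6] [62.4 60.9] 44.6
tag top 0.53 [239.5 270.8  24.6  12.4] rect [396.2 159.6] [20.8 64.9] 10.5
tag scene 0.78 [211.8 211.4  19.8  18.8] rect [387.8 155.6] [146.9  54.6] 60.7
tag scene 0.24 [323.9 267.6  25.3  48.7] rect [ 433.  -273.1] [211.6  58.5] 39.8
```

```bash
cat > go.py <<'E'
import sys; from h import *
o=ctrl.get_obs();R=cv2.Rodrigues(np.array(o["orientation"]).reshape(3,1))[0];p=np.array(o["ee_pos"])
print("t",round(o["t"],2),"p",p.round(1),"phi",round(float(np.degrees(np.arctan2(R[1,1],R[0,1]))),2),"w",round(float(o["width"]),1),"g",round(float(o["grasp_force"]),1),"F",np.round(o["ft_force"],1))
for a in sys.argv[1:]:
    q=np.array([float(v) for v in a.split(",")]);print(a,"units",(R.T@(q-p)/25).round(2));p=q
E
ls
```

```text
go.py
h.py
pics
```

{"name": "move_arm", "arguments": {"steps": [[[0,0,0],1,0],[[0,0,0],1,0],[[0,0,0],1,0],[[0,0,0],1,0],[[0,0,0],1,0],[[0,0,0],1,0],[[0,0,0],1,0],[[0,0,0],1,0],[[0,0,0],1,0],[[0,0,0],1,0],[[0,0,0],1,0],[[0,0,0],0.5,0],[[0,0,0],0,0]]}}

```text
t: 2.98
ee_pos: [229.9, 581.1, 222.7]
orientation: [2.002, 2.421, -0.0]
ft_force: [0.0, 0.3, -0.0]
width: 87.8
grasp_force: 0.0
```

```bash
python3 go.py 400.5,278.5,150 400.5,278.5,32
```

```text
t 2.98 p [229.9 581.1 222.7] phi 10.82 w 87.8 g 0.0 F [ 0.   0.3 -0. ]
400.5,278.5,150 units [-13.17   4.43   2.91]
400.5,278.5,32 units [0.   0.   4.72]
```

{"name": "move_arm", "arguments": {"steps": [[[-0.94,0.316,0.2],0,0],[[-0.94,0.316,0.2],0,0],[[-0.94,0.316,0.2],0,0],[[-0.94,0.316,0.2],0,0],[[-0.94,0.316,0.2],0,0],[[-0.94,0.316,0.2],0,0],[[-0.94,0.316,0.2],0,0],[[-0.94,0.316,0.2],0,0],[[-0.94,0.316,0.2],0,0],[[-0.94,0.316,0.2],0,0],[[-0.94,0.316,0.2],0,0],[[-0.94,0.316,0.2],0,0],[[-0.94,0.316,0.2],0,0],[[-0.94,0.316,0.2],0,0],[[0,0,0],0,0],[[0,0,0],0,0]]}}

```text
t: 4.32
ee_pos: [401.2, 278.3, 152.6]
orientation: [-2.002, -2.421, 0.0]
ft_force: [-0.7, 0.7, -0.5]
width: 87.7
grasp_force: 0.0
```

```bash
python3 go.py 400.5,278.5,32; python3 -c "
from h import *
im=cams.get_image('scene');a=im['image'][150:240,150:270,::-1];cv2.imwrite('pics/a.png',cv2.resize(a,None,fx=5,fy=5,interpolation=2))"
```

```text
t 4.32 p [401.2 278.3 152.6] phi 10.83 w 87.7 g 0.0 F [-0.7  0.7 -0.5]
400.5,278.5,32 units [ 0.01 -0.02  4.82]
```

View pics/a.png

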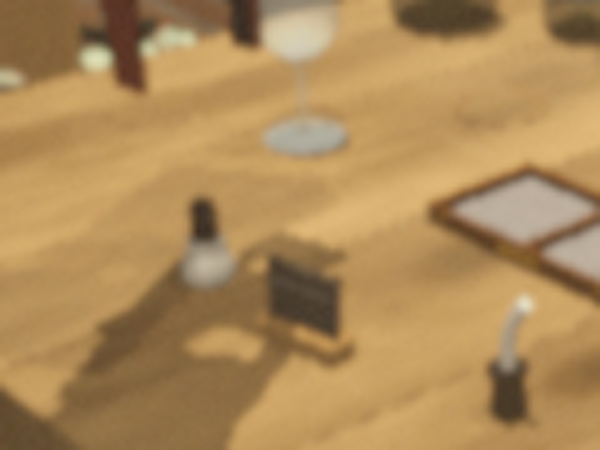

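The view shows the stopper upright (plug top at about 190, 190) and clear of the tag; descend, grip, lift.

{"name": "move_arm", "arguments": {"steps": [[[0,0,0.8],0,0],[[0,0,0.8],0,0],[[0,0,0.8],0,0],[[0,0,0.8],0,0],[[0,0,0.8],0,0],[[0,0,0.8],0,0],[[0,0,0],0,0],[[0,0,0],0,0],[[0,0,0],0,1],[[0,0,0],0,1],[[0,0,0],0,1],[[0,0,0],0,1],[[0,0,0],0,1],[[0,0,0],0,1],[[0,0,0],0,1],[[0,0,0],0,1],[[0,0,0],0,1],[[0,0,0],0,1]]}}

```text
t: 5.87
ee_pos: [400.8, 279.0, 32.6]
orientation: [-2.0, -2.422, 0.0]
ft_force: [0.3, -0.2, 0.5]
width: 24.8
grasp_force: 0.0
```

```bash
python3 go.py 400.5,278.5,132 614.4,-155.6,132 614.4,-155.6,39
```

```text
t 5.87 p [400.8 279.   32.6] phi 10.91 w 24.8 g 0.0 F [ 0.3 -0.2  0.5]
400.5,278.5,132 units [-0.02 -0.02 -3.97]
614.4,-155.6,132 units [-18.67   5.12   0.  ]
614.4,-155.6,39 units [0.   0.   3.72]
```

{"name": "move_arm", "arguments": {"steps": [[[0,0,0],0,1],[[0,0,0],0,1],[[0,0,0],0,1],[[0,0,0],0,1],[[0,0,0],0,1],[[0,0,-0.5],0,1],[[0,0,-0.8],0,1],[[0,0,-0.9],0,1],[[0,0,-0.9],0,1],[[0,0,-0.9],0,1],[[0,0,0],0,1]]}}

```text
t: 6.78
ee_pos: [402.8, 280.4, 136.3]
orientation: [1.999, 2.421, 0.01]
ft_force: [0.3, 0.3, -0.5]
width: 19.2
grasp_force: 30.0
```

{"name": "move_arm", "arguments": {"steps": [[[-0.5,0.135,0],0,1],[[-0.98,0.27,0],0,1],[[-0.98,0.27,0],0,1],[[-0.98,0.27,0],0,1],[[-0.98,0.27,0],0,1],[[-0.98,0.27,0],0,1],[[-0.98,0.27,0],0,1],[[-0.98,0.27,0],0,1],[[-0.98,0.27,0],0,1],[[-0.98,0.27,0],0,1],[[-0.98,0.27,0],0,1],[[-0.98,0.27,0],0,1],[[-0.98,0.27,0],0,1],[[-0.98,0.27,0],0,1],[[-0.98,0.27,0],0,1],[[-0.98,0.27,0],0,1],[[-0.98,0.27,0],0,1],[[-0.98,0.27,0],0,1],[[-0.98,0.27,0],0,1],[[-0.5,0.135,0],0,1]]}}

```text
t: 8.45
ee_pos: [615.7, -156.6, 131.6]
orientation: [2.002, 2.421, -0.0]
ft_force: [1.2, 0.1, -0.0]
width: 19.0
grasp_force: 30.0
```

{"name": "move_arm", "arguments": {"steps": [[[0,0,0],0,1],[[0,0,0],0,1]]}}

```text
t: 8.62
ee_pos: [614.2, -154.0, 131.7]
orientation: [-2.0, -2.42, 0.001]
ft_force: [0.4, 0.2, -0.5]
width: 18.9
grasp_force: 30.0
```

```bash
python3 go.py 614.4,-155.6,55 614.4,-155.6,40; python3 -c "
from h import *
im=cams.get_image('scene');a=im['image'][150:270,255:415,::-1];cv2.imwrite('pics/b.png',cv2.resize(a,None,fx=5,fy=5,interpolation=2))"
```

```text
t 8.62 p [ 614.2 -154.   131.7] phi 10.85 w 18.9 g 30.0 F [ 0.4  0.2 -0.5]
614.4,-155.6,55 units [-0.07  0.    3.07]
614.4,-155.6,40 units [-0.   0.   0.6]
```

View pics/b.png

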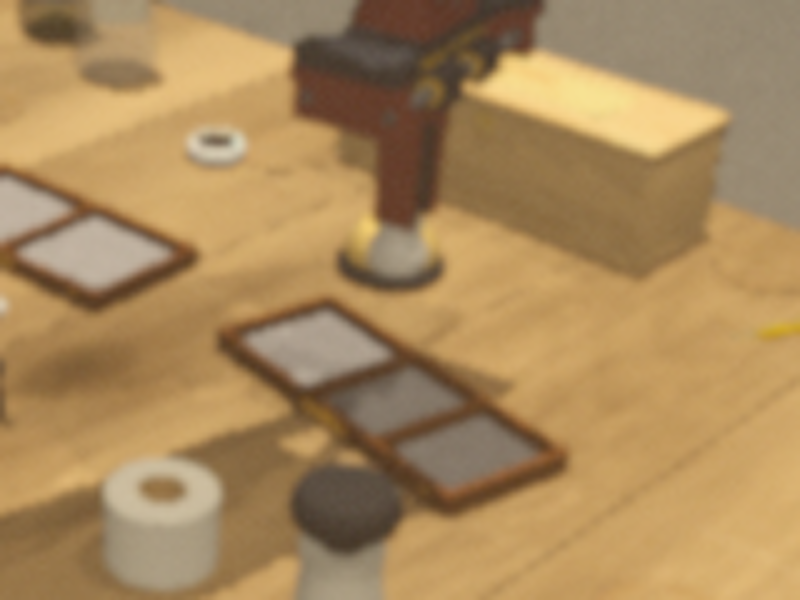

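The stopper hangs upright in the fingers at about (334, 200), over the saver tray's middle (compartment at about 335, 230). Lower and release.

{"name": "move_arm", "arguments": {"steps": [[[-0.06,0,0.6],0,1],[[0,0,0.8],0,1],[[0,0,0.8],0,1],[[0,0,0.6],0,1],[[0,0,0.4],0,1],[[0,0,0.3],0,1],[[0,0,0.1],0,1],[[0,0,0.08],0,1],[[0,0,0],0,1],[[0,0,0],0,1],[[0,0,0],0,1]]}}

```text
t: 9.58
ee_pos: [615.8, -155.9, 41.5]
orientation: [1.999, 2.422, 0.001]
ft_force: [0.4, 0.5, 0.3]
width: 19.0
grasp_force: 30.0
```

{"name": "move_arm", "arguments": {"steps": [[[0,0,0],0,0.7],[[0,0,0],0,0.6],[[0,0,0],0,0.5],[[0,0,0],0,0.4],[[0,0,0],0,0.4],[[0,0,-0.3],0,0],[[0,0,-0.8],0,0],[[0,0,-0.9],0,0],[[0,0,-1],0,0],[[0,0,-1],0,0],[[0,0,0],0,0],[[0,0,0],0,0]]}}

```text
t: 10.58
ee_pos: [616.3, -156.1, 142.8]
orientation: [1.998, 2.42, 0.002]
ft_force: [0.6, 0.4, 0.2]
width: 87.5
grasp_force: 0.0
```

```bash
python3 go.py 398.5,158,125 398.5,158,22; python3 -c "
from h import *
sc=cams.get_image('scene')
print(at(sc,(203.8,202.5),56),at(sc,(218,209),56))
for b in cams.boxes_of('scene','stopper')[:3]: print(b)"
```

```text
t 10.58 p [ 616.3 -156.1  142.8] phi 10.91 w 87.5 g 0.0 F [0.6 0.4 0.2]
398.5,158,125 units [13.99 -6.18  0.67]
398.5,158,22 units [ 0.01 -0.01  4.12]
[381.86462145 172.95711014  56.        ] [389.02653166 108.43418459  56.        ]
{'rect': [330.6, 222.4, 12.2, 18.3], 'p': 0.62}
```

{"name": "move_arm", "arguments": {"steps": [[[0.5,-0.22,0],0,0],[[0.96,-0.424,0],0,0],[[0.96,-0.424,0],0,0],[[0.96,-0.424,0],0,0],[[0.96,-0.424,0],0,0],[[0.96,-0.424,0],0,0],[[0.96,-0.424,0],0,0],[[0.96,-0.424,0],0,0],[[0.96,-0.424,0],0,0],[[0.96,-0.424,0],0,0],[[0.96,-0.424,0],0,0],[[0.96,-0.424,0],0,0],[[0.96,-0.424,0],0,0],[[0.96,-0.424,0],0,0],[[0.96,-0.424,0],0,0],[[0,0,0.7],0,0],[[0,0,0],0,0],[[0,0,0],0,0],[[0,0,0],0,0]]}}

```text
t: 12.27
ee_pos: [397.7, 157.0, 123.0]
orientation: [-2.0, -2.422, 0.002]
ft_force: [0.8, 0.5, 0.2]
width: 87.6
grasp_force: 0.0
```

```bash
python3 go.py 398.5,158,22;  python3 -c "
from h import *
im=cams.get_image('scene');a=im['image'][150:270,185:365,::-1];cv2.imwrite('pics/c.png',cv2.resize(a,None,fx=4.4,fy=4.4,interpolation=2))"
```

```text
t 12.27 p [397.7 157.  123. ] phi 10.9 w 87.6 g 0.0 F [0.8 0.5 0.2]
398.5,158,22 units [0.03 0.04 4.04]
```

View pics/c.png

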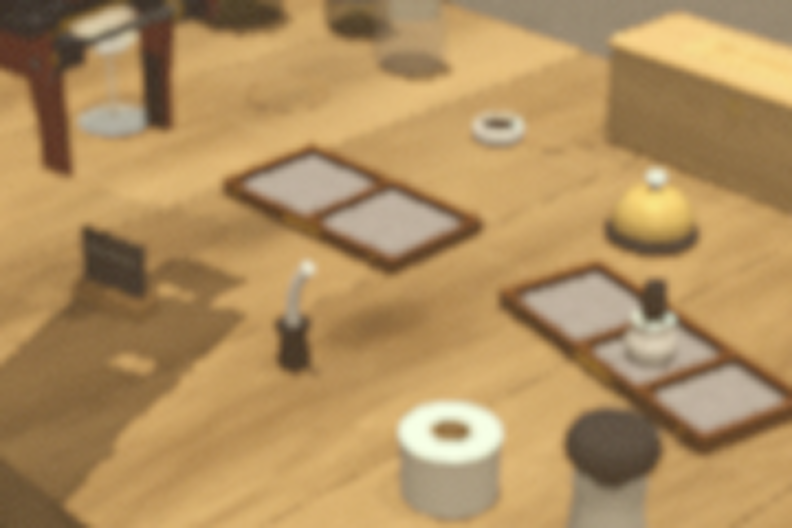

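The stopper stands upright in the middle compartment (about 333, 228); the fingers straddle the tag (about 211, 211). Grip the slate.

{"name": "move_arm", "arguments": {"steps": [[[0.02,0.04,0.8],0,0],[[0,0,0.8],0,0],[[0,0,0.8],0,0],[[0,0,0.8],0,0],[[0,0,0.5],0,0],[[0,0,0.34],0,0],[[0,0,0],0,0],[[0,0,0],0,1],[[0,0,0],0,1],[[0,0,0],0,1],[[0,0,0],0,1],[[0,0,0],0,1],[[0,0,0],0,1],[[0,0,0],0,1],[[0,0,0],0,1],[[0,0,0],0,1],[[0,0,0],0,1],[[0,0,0],0,1],[[0,0,0],0,1],[[0,0,0],0,1]]}}

```text
t: 13.98
ee_pos: [397.9, 157.7, 22.2]
orientation: [-1.999, -2.421, 0.003]
ft_force: [-14.9, 0.1, 32.1]
width: 5.6
grasp_force: 30.5
```

{"name": "move_arm", "arguments": {"steps": [[[0,0,0],0,1],[[0,0,0],0,1],[[0,0,0],0,1],[[0,0,0],0,1]]}}

```text
t: 14.32
ee_pos: [395.9, 157.3, 22.6]
orientation: [-1.998, -2.42, 0.008]
ft_force: [-10.6, 1.0, 22.5]
width: 3.7
grasp_force: 30.0
```

```bash
python3 go.py 398.5,158,110 613.5,204,110 613.5,204,29
```

```text
t 14.32 p [395.9 157.3  22.6] phi 10.9 w 3.7 g 30.0 F [-10.6   1.   22.5]
398.5,158,110 units [ 0.01  0.09 -3.5 ]
613.5,204,110 units [ 0.18  8.79 -0.05]
613.5,204,29 units [0.   0.02 3.24]
```

```bash
python3 -c "
from h import *
im=cams.get_image('scene');a=im['image'][170:240,165:265,::-1];b=cams.get_image('top')['image'][230:310,190:290,::-1]
cv2.imwrite('pics/d.png',np.hstack([cv2.resize(a,(400,400),interpolation=2),cv2.resize(b,(400,400),interpolation=2)]))"
```

```text
(no output)
```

View pics/d.png

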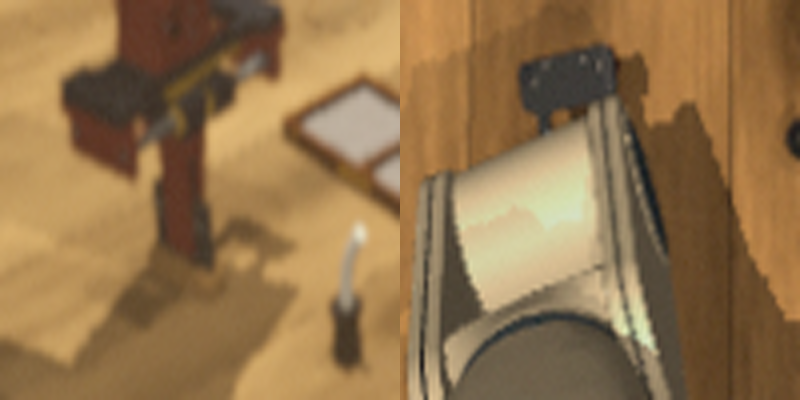

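{"name": "move_arm", "arguments": {"steps": [[[0,0,-0.2],0,1],[[0,0,-0.3],0,1],[[0,0,-0.5],0,1],[[0,0,0],0,1],[[0,0,0],0,1]]}}

```text
t: 14.83
ee_pos: [399.9, 158.3, 47.7]
orientation: [1.999, 2.422, 0.003]
ft_force: [-0.6, 0.2, -0.7]
width: 4.2
grasp_force: 30.0
```

```bash
python3 go.py; python3 -c "
from h import *
im=cams.get_image('scene');a=im['image'][170:240,165:265,::-1];b=cams.get_image('top')['image'][230:310,190:290,::-1]
cv2.imwrite('pics/e.png',np.hstack([cv2.resize(a,(400,400),interpolation=2),cv2.resize(b,(400,400),interpolation=2)]))"
```

```text
t 14.83 p [399.9 158.3  47.7] phi 10.91 w 4.2 g 30.0 F [-0.6  0.2 -0.7]
```

View pics/e.png

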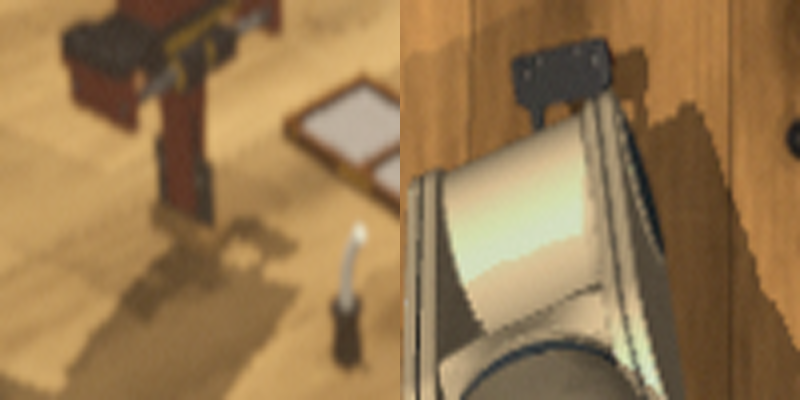

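The tag is lifted with its foot seen level below the fingers (about 210, 222). Carry on.

{"name": "move_arm", "arguments": {"steps": [[[0,0,-0.5],0,1],[[0,0,-1],0,1],[[0,0,-1],0,1],[[0,0.4,0],0,1],[[0.02,0.9,0],0,1],[[0.02,0.9,0],0,1],[[0.02,0.9,0],0,1],[[0.02,0.9,0],0,1],[[0.02,0.9,0],0,1],[[0.02,0.9,0],0,1],[[0.02,0.9,0],0,1],[[0.02,0.9,0],0,1],[[0.02,0.9,0],0,1],[[0,0.3,0],0,1],[[0,0,0],0,1],[[0,0,0],0,1]]}}

```text
t: 16.27
ee_pos: [613.1, 203.7, 108.2]
orientation: [-1.999, -2.421, 0.003]
ft_force: [0.0, 0.2, -2.1]
width: 4.2
grasp_force: 30.0
```

```bash
python3 go.py 613.5,204,29; python3 -c "
from h import *
im=cams.get_image('scene');a=im['image'][140:240,185:335,::-1]
cv2.imwrite('pics/f.png',cv2.resize(a,None,fx=5,fy=5,interpolation=2))"
```

```text
t 16.27 p [613.1 203.7 108.2] phi 10.91 w 4.2 g 30.0 F [ 0.   0.2 -2.1]
613.5,204,29 units [0.01 0.03 3.17]
```

View pics/f.png

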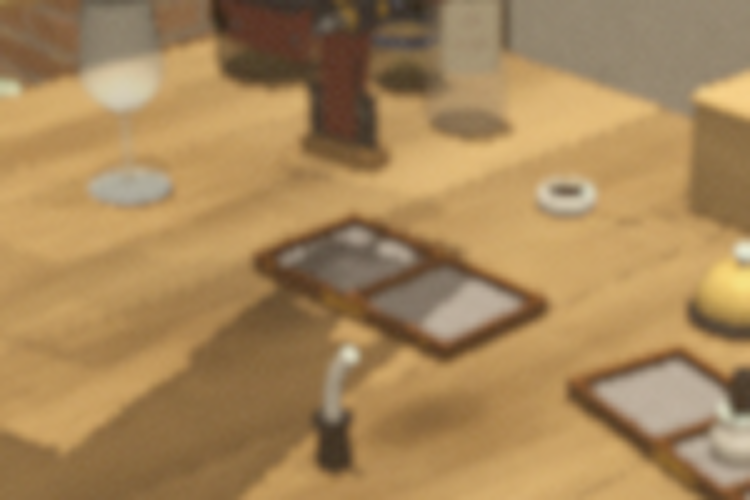

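The tag hangs level above the left compartment (about 253, 170). Lower it.

{"name": "move_arm", "arguments": {"steps": [[[0,0.02,0.6],0,1],[[0,0,0.8],0,1],[[0,0,0.7],0,1],[[0,0,0.5],0,1],[[0,0,0.3],0,1],[[0,0,0.15],0,1],[[0,0,0],0,1],[[0,0,0],0,1],[[0,0,0],0,1],[[0,0,0],0,1]]}}

```text
t: 17.15
ee_pos: [615.3, 204.4, 34.4]
orientation: [2.0, 2.422, 0.002]
ft_force: [-1.9, 0.7, -0.4]
width: 4.0
grasp_force: 30.0
```

{"name": "move_arm", "arguments": {"steps": [[[0,0,0.06],0,1],[[0,0,0.05],0,1],[[0,0,0],0,1],[[0,0,0],0,1],[[0,0,0],0,1]]}}

```text
t: 17.57
ee_pos: [614.7, 204.1, 30.7]
orientation: [-2.0, -2.423, 0.0]
ft_force: [-0.3, 0.4, -0.7]
width: 3.7
grasp_force: 30.0
```

{"name": "move_arm", "arguments": {"steps": [[[0,0,0.05],0,1],[[0,0,0],0,1],[[0,0,0],0,1],[[0,0,0],0,1],[[0,0,0],0,1]]}}

```text
t: 17.98
ee_pos: [614.7, 204.2, 29.4]
orientation: [2.0, 2.423, 0.0]
ft_force: [-0.2, -0.4, -0.5]
width: 3.5
grasp_force: 30.0
```

{"name": "move_arm", "arguments": {"steps": [[[0,0,0.03],0,1],[[0,0,0],0,1],[[0,0,0],0,1],[[0,0,0],0,1],[[0,0,0],0,1]]}}

```text
t: 18.4
ee_pos: [614.8, 204.2, 28.9]
orientation: [2.0, 2.422, 0.0]
ft_force: [0.1, -0.0, 2.3]
width: 3.7
grasp_force: 30.0
```

{"name": "move_arm", "arguments": {"steps": [[[0,0,0],0,0.9],[[0,0,0],0,0.8],[[0,0,0],0,0.7],[[0,0,0],0,0.5],[[0,0,0],0,0.3],[[0,0,0],0,0.3],[[0,0,-0.3],0,0.2],[[0,0,-0.8],0,0],[[0,0,-1],0,0],[[0,0,-1],0,0],[[0,0,-0.8],0,0],[[0,0,0],0,0],[[0,0,0],0,0]]}}

```text
t: 19.48
ee_pos: [615.5, 204.4, 127.8]
orientation: [1.999, 2.421, 0.004]
ft_force: [-0.6, -0.1, -1.3]
width: 84.9
grasp_force: 0.0
```

```bash
python3 go.py 437,12.5,125 437,12.5,12
```

```text
t 19.48 p [615.5 204.4 127.8] phi 10.91 w 84.9 g 0.0 F [-0.6 -0.1 -1.3]
437,12.5,125 units [-6.19 -8.47  0.09]
437,12.5,12 units [-0.   -0.01  4.52]
```

{"name": "move_arm", "arguments": {"steps": [[[-0.31,-0.42,0],0,0],[[-0.62,-0.85,0],0,0],[[-0.62,-0.85,0],0,0],[[-0.62,-0.85,0],0,0],[[-0.62,-0.85,0],0,0],[[-0.62,-0.85,0],0,0],[[-0.62,-0.85,0],0,0],[[-0.62,-0.85,0],0,0],[[-0.62,-0.85,0],0,0],[[-0.62,-0.85,0],0,0],[[-0.31,-0.42,0],0,0],[[0,0,0],0,0],[[0,0,0],0,0]]}}

```text
t: 20.57
ee_pos: [435.8, 11.7, 125.9]
orientation: [-2.002, -2.421, -0.0]
ft_force: [0.2, 0.1, -0.3]
width: 87.8
grasp_force: 0.0
```

```bash
python3 go.py 437,12.5,12; python3 -c "
from h import *
im=cams.get_image('scene');a=im['image'][150:250,205:335,::-1]
cv2.imwrite('pics/g.png',cv2.resize(a,None,fx=5,fy=5,interpolation=2))"
```

```text
t 20.57 p [435.8  11.7 125.9] phi 10.83 w 87.8 g 0.0 F [ 0.2  0.1 -0.3]
437,12.5,12 units [0.02 0.06 4.56]
```

View pics/g.png

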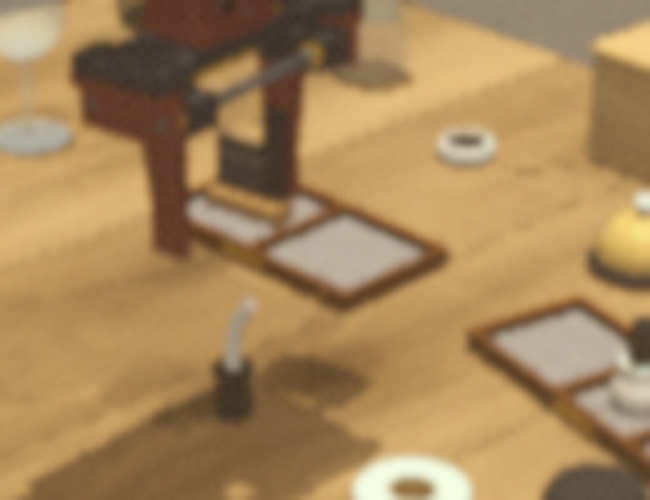

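The tag stands upright in the left compartment (about 255, 185); the pourer stands below the fingers at (252, 225). Descend and grip.

{"name": "move_arm", "arguments": {"steps": [[[0.02,0.06,0.8],0,0],[[0,0,0.9],0,0],[[0,0,0.9],0,0],[[0,0,0.9],0,0],[[0,0,0.6],0,0],[[0,0,0.4],0,0],[[0,0,0],0,0],[[0,0,0],0,1],[[0,0,0],0,1],[[0,0,0],0,1],[[0,0,0],0,1],[[0,0,0],0,1],[[0,0,0],0,1],[[0,0,0],0,1],[[0,0,0],0,1],[[0,0,0],0,1],[[0,0,0],0,1],[[0,0,0],0,1],[[0,0,0],0,1],[[0,0,0],0,1]]}}

```text
t: 22.28
ee_pos: [437.0, 12.6, 13.7]
orientation: [-2.0, -2.423, 0.0]
ft_force: [1.1, 0.1, 0.4]
width: 23.6
grasp_force: 30.0
```

{"name": "move_arm", "arguments": {"steps": [[[0,0,-0.3],0,1],[[0,0,-0.8],0,1],[[0,0,-0.9],0,1],[[0,0,-1],0,1],[[0,0,-1],0,1],[[0,0,0],0,1],[[0,0,0],0,1]]}}

```text
t: 22.87
ee_pos: [438.0, 12.6, 115.1]
orientation: [1.998, 2.42, 0.004]
ft_force: [-0.3, 0.1, -1.1]
width: 23.6
grasp_force: 30.0
```

```bash
python3 go.py 600.7,-220.1,112 600.7,-220.1,19
```

```text
t 22.87 p [438.   12.6 115.1] phi 10.91 w 23.6 g 30.0 F [-0.3  0.1 -1.1]
600.7,-220.1,112 units [-10.37   4.63   0.15]
600.7,-220.1,19 units [ 0.   -0.01  3.72]
```

{"name": "move_arm", "arguments": {"steps": [[[-0.47,0.21,0],0,1],[[-0.94,0.42,0],0,1],[[-0.94,0.42,0],0,1],[[-0.94,0.42,0],0,1],[[-0.94,0.42,0],0,1],[[-0.94,0.42,0],0,1],[[-0.94,0.42,0],0,1],[[-0.94,0.42,0],0,1],[[-0.94,0.42,0],0,1],[[-0.94,0.42,0],0,1],[[-0.94,0.42,0],0,1],[[-0.47,0.21,0],0,1],[[0,0,0],0,1],[[0,0,0],0,1],[[0,0,0],0,1]]}}

```text
t: 24.12
ee_pos: [597.9, -218.4, 112.6]
orientation: [-1.998, -2.421, 0.001]
ft_force: [0.1, 0.1, 0.1]
width: 23.9
grasp_force: 30.0
```

```bash
python3 go.py 600.7,-220.1,19.7; python3 -c "
from h import *
im=cams.get_image('scene');a=im['image'][160:280,255:415,::-1]
cv2.imwrite('pics/i.png',cv2.resize(a,None,fx=5,fy=5,interpolation=2))"
```

```text
t 24.12 p [ 597.9 -218.4  112.6] phi 10.92 w 23.9 g 30.0 F [0.1 0.1 0.1]
600.7,-220.1,19.7 units [-0.09  0.11  3.71]
```

View pics/i.png

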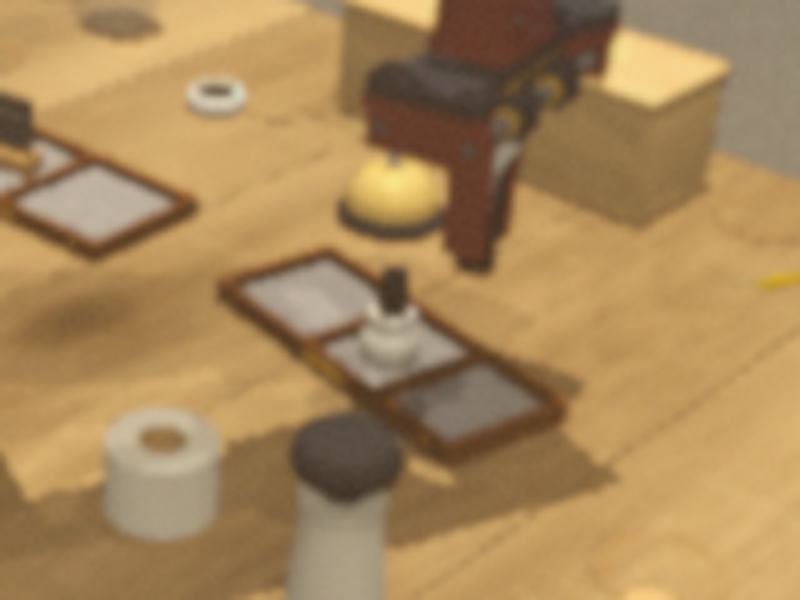

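The pourer is held between the fingers (spout at about 355, 192), above the narrow compartment (345, 240). Lower, with a check before releasing.

{"name": "move_arm", "arguments": {"steps": [[[-0.05,0.06,0.6],0,1],[[0,0,0.9],0,1],[[0,0,0.8],0,1],[[0,0,0.6],0,1],[[0,0,0.4],0,1],[[0,0,0.25],0,1],[[0,0,0.08],0,1],[[0,0,0],0,1],[[0,0,0],0,1],[[0,0,0],0,1],[[0,0,0],0,1]]}}

```text
t: 25.08
ee_pos: [601.6, -220.6, 23.8]
orientation: [1.999, 2.421, 0.001]
ft_force: [0.4, 0.5, -0.4]
width: 23.8
grasp_force: 30.0
```

{"name": "move_arm", "arguments": {"steps": [[[0,0,0.06],0,1],[[0,0,0.04],0,1],[[0,0,0],0,1],[[0,0,0],0,1],[[0,0,0],0,1]]}}

```text
t: 25.5
ee_pos: [601.0, -220.3, 20.4]
orientation: [-2.0, -2.423, 0.0]
ft_force: [-0.6, 0.3, -0.3]
width: 23.7
grasp_force: 30.0
```

{"name": "move_arm", "arguments": {"steps": [[[0,0,0.02],0,1],[[0,0,0],0,0.7],[[0,0,0],0,0.6],[[0,0,0],0,0.5],[[0,0,0],0,0.4],[[0,0,0],0,0.35],[[0,0,-0.3],0,0.35],[[0,0,-0.8],0,0.35],[[0,0,-1],0,0.2],[[0,0,-1],0,0],[[0,0,-1],0,0],[[0,0,-0.2],0,0],[[0,0,0],0,0],[[0,0,0],0,0]]}}

```text
t: 26.67
ee_pos: [600.8, -220.2, 127.3]
orientation: [2.0, 2.422, 0.0]
ft_force: [0.6, 0.2, 0.2]
width: 87.5
grasp_force: 0.0
```

```bash
python3 go.py 412.3,-161,126 412.3,-161,16
```

```text
t 26.67 p [ 600.8 -220.2  127.3] phi 10.91 w 87.5 g 0.0 F [0.6 0.2 0.2]
412.3,-161,126 units [ 3.75 -6.96  0.05]
412.3,-161,16 units [ 0.  -0.   4.4]
```

{"name": "move_arm", "arguments": {"steps": [[[0.24,-0.43,0],0,0],[[0.47,-0.87,0],0,0],[[0.47,-0.87,0],0,0],[[0.47,-0.87,0],0,0],[[0.47,-0.87,0],0,0],[[0.47,-0.87,0],0,0],[[0.47,-0.87,0],0,0],[[0.47,-0.87,0],0,0],[[0.23,-0.43,0],0,0],[[0,0,0],0,0],[[0,0,0],0,0],[[0,0,0],0,0]]}}

```text
t: 27.67
ee_pos: [413.5, -161.3, 127.1]
orientation: [2.0, 2.422, 0.0]
ft_force: [-0.6, 0.6, 0.6]
width: 88.1
grasp_force: 0.0
```

```bash
python3 go.py 412.3,-161,16; python3 -c "
from h import *
im=cams.get_image('scene');a=im['image'][150:290,245:415,::-1]
cv2.imwrite('pics/j.png',cv2.resize(a,None,fx=4.2,fy=4.2,interpolation=2))"
```

```text
t 27.67 p [ 413.5 -161.3  127.1] phi 10.91 w 88.1 g 0.0 F [-0.6  0.6  0.6]
412.3,-161,16 units [ 0.02 -0.05  4.44]
```

View pics/j.png

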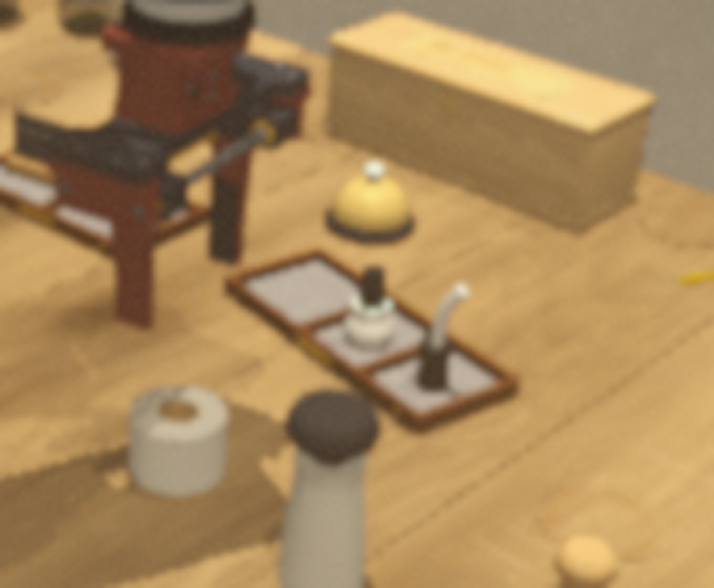

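The pourer (348, 233) and stopper (333, 225) stand upright in their compartments; the roll (288, 255) is under the open fingers. Grip the roll.

{"name": "move_arm", "arguments": {"steps": [[[0,-0.03,0.8],0,0],[[0,0,0.9],0,0],[[0,0,0.9],0,0],[[0,0,0.8],0,0],[[0,0,0.6],0,0],[[0,0,0.43],0,0],[[0,0,0],0,0],[[0,0,0],0,0],[[0,0,0],0,0.3],[[0,0,0],0,1],[[0,0,0],0,1],[[0,0,0],0,1],[[0,0,0],0,1],[[0,0,0],0,1],[[0,0,0],0,1],[[0,0,0],0,1]]}}

```text
t: 29.05
ee_pos: [412.2, -161.2, 17.3]
orientation: [1.999, 2.422, 0.0]
ft_force: [-0.7, 0.1, 7.0]
width: 60.0
grasp_force: 30.0
```

{"name": "move_arm", "arguments": {"steps": [[[0,0,0],0,1],[[0,0,-0.3],0,1],[[0,0,-0.8],0,1],[[0,0,-0.9],0,1],[[0,0,-1],0,1],[[0,0,0],0,1],[[0,0,0],0,1]]}}

```text
t: 29.63
ee_pos: [412.8, -161.4, 92.9]
orientation: [1.998, 2.42, 0.002]
ft_force: [0.8, 0.1, -1.9]
width: 59.9
grasp_force: 30.0
```

```bash
python3 go.py 617,107.5,90 617,107.5,22
```

```text
t 29.63 p [ 412.8 -161.4   92.9] phi 10.91 w 59.9 g 30.0 F [ 0.8  0.1 -1.9]
617,107.5,90 units [ 9.02 10.06  0.13]
617,107.5,22 units [ 0.01 -0.01  2.72]
```

{"name": "move_arm", "arguments": {"steps": [[[0.41,0.46,0],0,1],[[0.82,0.915,0],0,1],[[0.82,0.915,0],0,1],[[0.82,0.915,0],0,1],[[0.82,0.915,0],0,1],[[0.82,0.915,0],0,1],[[0.82,0.915,0],0,1],[[0.82,0.915,0],0,1],[[0.82,0.915,0],0,1],[[0.82,0.915,0],0,1],[[0.82,0.915,0],0,1],[[0.41,0.45,0],0,1],[[0,0,0],0,1],[[0,0,0],0,1],[[0,0,0],0,1]]}}

```text
t: 30.88
ee_pos: [614.5, 107.2, 90.2]
orientation: [-1.999, -2.421, 0.004]
ft_force: [-0.8, 0.1, -1.3]
width: 59.7
grasp_force: 30.0
```

```bash
python3 go.py 617,107.5,24
```

```text
t 30.88 p [614.5 107.2  90.2] phi 10.91 w 59.7 g 30.0 F [-0.8  0.1 -1.3]
617,107.5,24 units [-0.01  0.11  2.65]
```

Contact is expected at about z = 23.

{"name": "move_arm", "arguments": {"steps": [[[0,0.05,0.5],0,1],[[0,0,0.8],0,1],[[0,0,0.6],0,1],[[0,0,0.4],0,1],[[0,0,0.2],0,1],[[0,0,0.1],0,1],[[0,0,0],0,1],[[0,0,0],0,1],[[0,0,0],0,1],[[0,0,0],0,1],[[0,0,0],0,1]]}}

```text
t: 31.8
ee_pos: [617.8, 108.3, 27.3]
orientation: [2.0, 2.422, 0.001]
ft_force: [0.3, 0.1, -1.6]
width: 59.9
grasp_force: 30.0
```

{"name": "move_arm", "arguments": {"steps": [[[0,0,0.08],0,1],[[0,0,0.05],0,1],[[0,0,0],0,1],[[0,0,0],0,1],[[0,0,0],0,1],[[0,0,0],0,1]]}}

```text
t: 32.3
ee_pos: [617.3, 108.2, 23.4]
orientation: [-2.0, -2.422, 0.0]
ft_force: [0.6, -0.9, -1.3]
width: 59.8
grasp_force: 30.0
```

{"name": "move_arm", "arguments": {"steps": [[[0,0,0],0,0.28],[[0,0,0],0,0.22],[[0,0,0],0,0.1],[[0,0,0],0,0],[[0,0,0],0,0],[[0,0,-0.3],0,0],[[0,0,-0.8],0,0],[[0,0,-1],0,0],[[0,0,-1],0,0],[[0,0,-1],0,0],[[0,0,-1],0,0],[[0,0,-1],0,0],[[0,0,0],0,0],[[0,0,0],0,0]]}}

```text
t: 33.47
ee_pos: [618.4, 108.4, 178.1]
orientation: [1.998, 2.421, 0.004]
ft_force: [0.3, -0.2, -0.7]
width: 88.0
grasp_force: 0.0
```

```bash
python3 go.py 395,-294,175 395,-294,93; python3 -c "
from h import *
for n in ('label_roll','tag'):
  for b in cams.boxes_of('scene',n)[:2]: print(n,b)"
```

```text
t 33.47 p [618.4 108.4 178.1] phi 10.92 w 88.0 g 0.0 F [ 0.3 -0.2 -0.7]
395,-294,175 units [-14.11 -11.82   0.08]
395,-294,93 units [ 0.   -0.01  3.28]
label_roll {'rect': [289.4, 255.1, 25.2, 23.5], 'p': 0.57}
label_roll {'rect': [329.7, 222.8, 7.8, 14.0], 'p': 0.47}
tag {'rect': [254.2, 185.8, 14.3, 16.8], 'p': 0.73}
```

{"name": "move_arm", "arguments": {"steps": [[[-0.44,-0.37,0],0,0],[[-0.88,-0.74,0],0,0],[[-0.88,-0.74,0],0,0],[[-0.88,-0.74,0],0,0],[[-0.88,-0.74,0],0,0],[[-0.88,-0.74,0],0,0],[[-0.88,-0.74,0],0,0],[[-0.88,-0.74,0],0,0],[[-0.88,-0.74,0],0,0],[[-0.88,-0.74,0],0,0],[[-0.88,-0.74,0],0,0],[[-0.88,-0.74,0],0,0],[[-0.88,-0.74,0],0,0],[[-0.88,-0.74,0],0,0],[[-0.88,-0.74,0],0,0],[[-0.88,-0.74,0],0,0],[[-0.47,-0.37,0],0,0],[[0,0,0],0,0],[[0,0,0],0,0],[[0,0,0],0,0]]}}

```text
t: 35.23
ee_pos: [392.8, -293.5, 175.2]
orientation: [-2.0, -2.421, -0.0]
ft_force: [1.0, 0.0, 0.6]
width: 87.9
grasp_force: 0.0
```

```bash
python3 go.py 395,-294,93; python3 -c "
from h import *
im=cams.get_image('scene');a=im['image'][160:310,230:400,::-1]
cv2.imwrite('pics/k.png',cv2.resize(a,None,fx=4,fy=4,interpolation=2))"
```

```text
t 35.23 p [ 392.8 -293.5  175.2] phi 10.89 w 87.9 g 0.0 F [1.  0.  0.6]
395,-294,93 units [-0.04  0.09  3.29]
```

View pics/k.png

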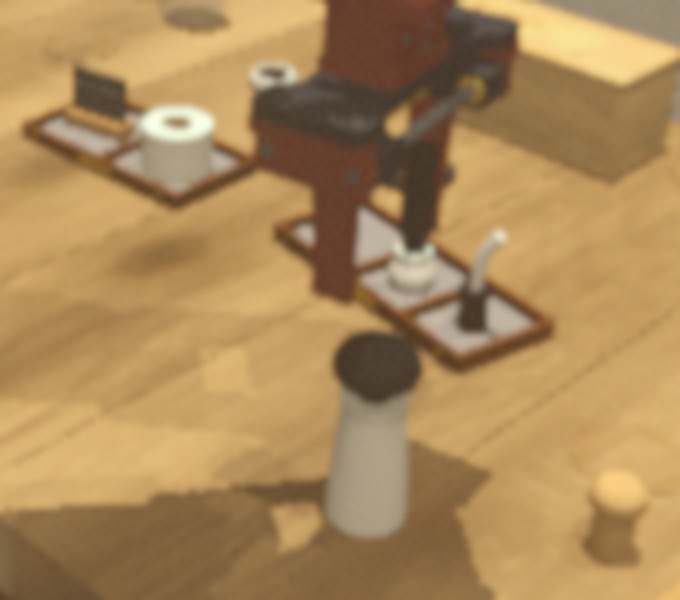

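```bash
python3 -c "
from h import *
im=cams.get_image('scene')
for P in [(395,-294,110),(395,-294,120),(395,-294,99),(395,-294,0),(385,-294,110),(395,-304,110)]: print(P,np.round(proj(im,P),1))
tp=cams.get_image('top')
for m in cams.cut_out('scene','pump')[:1]:
  ys,xs=np.nonzero(m['pixels']);print(m['rect'],ys.min(),ys.max());t=xs[ys<ys.min()+18];print('knob cols',t.min(),t.max())"
```

```text
(395, -294, 110) [322.4 248.6]
(395, -294, 120) [322.7 244.9]
(395, -294, 99) [322.1 252.5]
(395, -294, 0) [319.4 286.2]
(385, -294, 110) [319.6 250.3]
(395, -304, 110) [325.8 250.4]
[323.1, 269.3, 25.5, 46.4] 244 293
knob cols 313 334
```

The roll (274, 196) and tag (255, 185) stand well; the pump's knob is at (324, 251). Grip the knob.

{"name": "move_arm", "arguments": {"steps": [[[-0.12,0,0.5],0,0],[[0,0,0.8],0,0],[[0,0,0.8],0,0],[[0,0,0.6],0,0],[[0,0,0.4],0,0],[[0,0,0.17],0,0],[[0,0,0],0,0],[[0,0,0],0,0],[[0,0,0],0,0.3],[[0,0,0],0,1],[[0,0,0],0,1],[[0,0,0],0,1],[[0,0,0],0,1],[[0,0,0],0,1],[[0,0,0],0,1],[[0,0,0],0,1],[[0,0,0],0,1],[[0,0,0],0,1]]}}

```text
t: 36.93
ee_pos: [394.3, -297.3, 94.3]
orientation: [2.0, 2.422, 0.0]
ft_force: [-0.3, 0.6, 1.5]
width: 48.8
grasp_force: 30.0
```

{"name": "move_arm", "arguments": {"steps": [[[0,0,0],0,0.3],[[0,0,0],0,0.25],[[0,0,0.1],0,0.25],[[0,0,0.1],0,0.25],[[0,0,0],0,0.25],[[0,0,0],0,0.25],[[0,0,0],0,0.4],[[0,0,0],0,1],[[0,0,0],0,1],[[0,0,0],0,1],[[0,0,0],0,1],[[0,0,0],0,1],[[0,0,0],0,1]]}}

```text
t: 38.02
ee_pos: [394.2, -297.2, 89.2]
orientation: [2.0, 2.422, 0.0]
ft_force: [0.4, 0.2, 0.1]
width: 48.9
grasp_force: 30.0
```

{"name": "move_arm", "arguments": {"steps": [[[0,0,-0.2],0,1],[[0,0,-0.4],0,1],[[0,0,0],0,1],[[0,0,0],0,1],[[0,0,0],0,1]]}}

```text
t: 38.43
ee_pos: [394.2, -297.2, 104.5]
orientation: [2.0, 2.422, -0.0]
ft_force: [-0.3, 0.1, -1.5]
width: 48.5
grasp_force: 30.0
```

```bash
python3 go.py 395,-294,180 629.5,-81,180 629.5,-81,96
```

```text
t 38.43 p [ 394.2 -297.2  104.5] phi 10.91 w 48.5 g 30.0 F [-0.3  0.1 -1.5]
395,-294,180 units [ 0.12  0.06 -3.02]
629.5,-81,180 units [ 6.59 10.82  0.  ]
629.5,-81,96 units [ 0.   -0.    3.36]
```

{"name": "move_arm", "arguments": {"steps": [[[0,0,-0.5],0,1],[[0,0,-0.8],0,1],[[0,0,-0.9],0,1],[[0,0,-0.8],0,1],[[0,0,0],0,1],[[0.28,0.45,0],0,1],[[0.56,0.9,0],0,1],[[0.56,0.9,0],0,1],[[0.56,0.9,0],0,1],[[0.56,0.9,0],0,1],[[0.56,0.9,0],0,1],[[0.56,0.9,0],0,1],[[0.56,0.9,0],0,1],[[0.56,0.9,0],0,1],[[0.56,0.9,0],0,1],[[0.56,0.9,0],0,1],[[0.56,0.9,0],0,1],[[0.28,0.45,0],0,1],[[0,0,0],0,1],[[0,0,0],0,1]]}}

```text
t: 40.1
ee_pos: [626.7, -80.9, 177.9]
orientation: [-1.998, -2.423, 0.002]
ft_force: [-0.2, 0.0, -1.3]
width: 48.8
grasp_force: 30.0
```

```bash
python3 go.py 629.5,-81,97; python3 -c "
from h import *
im=cams.get_image('scene');a=im['image'][120:260,240:400,::-1]
cv2.imwrite('pics/l.png',cv2.resize(a,None,fx=4.2,fy=4.2,interpolation=2))"
```

```text
t 40.1 p [626.7 -80.9 177.9] phi 10.98 w 48.8 g 30.0 F [-0.2  0.  -1.3]
629.5,-81,97 units [-0.03  0.12  3.24]
```

View pics/l.png

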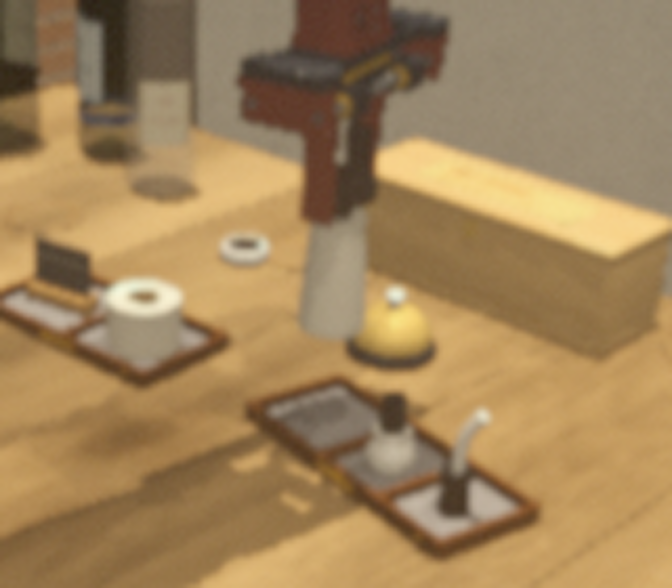

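The pump hangs upright (base at about 319, 197) with its shadow in the wide compartment (315, 218). Lower it.

{"name": "move_arm", "arguments": {"steps": [[[-0.02,0.06,0.5],0,1],[[0,0,0.8],0,1],[[0,0,0.8],0,1],[[0,0,0.6],0,1],[[0,0,0.3],0,1],[[0,0,0.2],0,1],[[0,0,0],0,1],[[0,0,0],0,1],[[0,0,0],0,1],[[0,0,0],0,1],[[0,0,0],0,1]]}}

```text
t: 41.07
ee_pos: [629.5, -81.4, 100.0]
orientation: [1.999, 2.422, 0.001]
ft_force: [-0.9, 0.1, -0.7]
width: 49.1
grasp_force: 30.0
```

{"name": "move_arm", "arguments": {"steps": [[[0,0,0.08],0,1],[[0,0,0.08],0,1],[[0,0,0],0,1],[[0,0,0],0,1],[[0,0,0],0,1],[[0,0,0],0,1]]}}

```text
t: 41.57
ee_pos: [629.2, -81.3, 95.3]
orientation: [2.0, 2.422, 0.0]
ft_force: [0.3, -0.5, 0.2]
width: 49.0
grasp_force: 30.0
```

{"name": "move_arm", "arguments": {"steps": [[[0,0,0],0,0.4],[[0,0,0],0,0.35],[[0,0,0],0,0.25],[[0,0,0],0,0.1],[[0,0,0],0,0],[[0,0,0],0,0],[[0,0,-0.3],0,0],[[0,0,-0.8],0,0],[[0,0,-1],0,0],[[0,0,-1],0,0],[[0,0,-1],0,0],[[0,-0.8,0],0,0],[[0,-0.9,0],0,0],[[0,-0.9,0],0,0],[[0,-0.9,0],0,0],[[0,-0.9,0],0,0],[[0,-0.9,0],0,0],[[0,-0.9,0],0,0],[[0,0,0],0,0],[[0,0,0],0,0]]}}

```text
t: 43.23
ee_pos: [476.4, -110.8, 198.4]
orientation: [2.001, 2.421, 0.001]
ft_force: [0.9, -0.8, -0.8]
width: 87.9
grasp_force: 0.0
```

```bash
python3 go.py; python3 -c "
from h import *
im=cams.get_image('scene');a=im['image'][150:260,235:395,::-1];b=cams.get_image('top')
print([np.round(proj(b,p),1) for p in [(630,-81,6),(614,-156,6),(601,-220,6),(617,108,48),(614,204,62)]])
b=b['image'][160:240,200:390,::-1]
cv2.imwrite('pics/m.png',np.vstack([cv2.resize(a,(480,330),interpolation=2),cv2.resize(b,(480,202),interpolation=2)]))"
```

```text
t 43.23 p [ 476.4 -110.8  198.4] phi 10.86 w 87.9 g 0.0 F [ 0.9 -0.8 -0.8]
[array([320.8, 193.4]), array([345.4, 198.6]), array([366.4, 202.9]), array([258. , 195.9]), array([225. , 196.4])]
```

View pics/m.png

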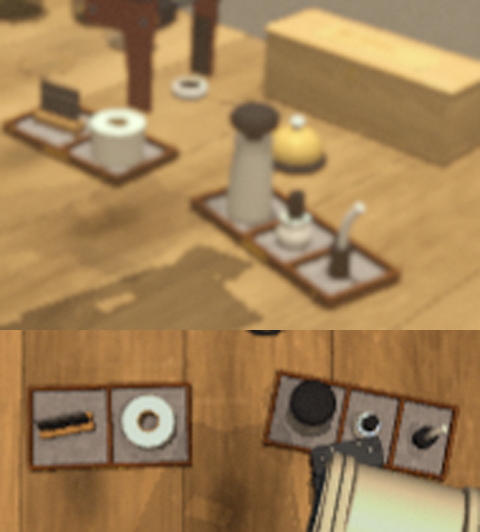

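Both views show all five things upright and centred in their compartments (pump about 318, 210 and roll about 274, 196 in the scene view). Handing in.

```bash
python3 -c "
from workcell import ctrl
print(ctrl.close_job())"
```

```text
the job is handed in; nothing more can be done
None
```

Both kits are made up and the job was handed in at about 43 s; the last pictures showed all five items upright in their compartments, I steered clear of the glass, bell and cork throughout, and the hand-in returned no verdict.

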